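# Tug the job cards, find the weak spring clip and move its card to the spare clip

### The arm

A 7-joint arm with a two-finger parallel gripper is mounted at the origin on a cart in front of the work surface, level with it; the furniture and walls round the work are solid. World frame = base frame: x ahead of the robot, y to its left, z up, the work surface at z = 0. Lengths are in m, angles in rad, forces in N, time in s.
With the tool pointing down it reaches from about 0.425 to 0.925 m from the base axis. Payload 6.8 kg.
Tool frame: the origin (TCP) lies at the very end of the fingers, on their centre line; the grasp point (between the pads) lies 19 mm behind it; z points along the fingers, y is the line along which they close (so a half turn about z gives the same grasp; the last joint's range is limited). The gripper opens to 85 mm and grips with 20 to 120 N. Pads are 22 mm wide; open, the fingers measure 114 mm over their backs; the gripper's body (76 mm by 85 mm) begins 54 mm behind the grasp point. The pads swing forward as they close: fully open they stand 13 mm farther back than shut.
Start: joints at [1.234, 0.477, 0.022, 1.555, -0.011, 1.109, -0.083], TCP at [0.153, -0.657, 0.231] pointing down, gripper open.
Joint ranges: [-2.96, 2.96], [-0.34, 2.1], [-1.41, 1.46], [0.24, 2.44], [-1.37, 4.51], [0.17, 1.92], [-2.96, 2.96]. Speed limits (rad/s): [2.39, 2.39, 3.14, 3.14, 3.14, 3.14, 3.14].

### API

Orientations are given as a rotation vector (axis times angle).
In Python, from bench import get_obs, viewer, r gives the robot as it stands. The module is installed in compiled form; this text tells all that it offers.
- The arm moves only by the tool play_rows, never from a script. Its argument "commands" is a list that holds one entry, the list of rows, each a list of 5 numbers: the gripper's target within -1 to 1 (shut at 1, half-way at 0, fully open at -1), then the shift along the tool's x, y, z scaled (see below), then the turn about the tool's z scaled (see below). A call has 1 to 12 rows; each row is the pose to reach, as a shift and turn from the pose commanded when the call began, along the tool's axes at that moment; what a row does not reach only later rows make up. The controller multiplies each number of a shift by 0.2 m and each number of a turn by pi/2 rad. A row lasts 1/12 s, in which the tool goes at most 41.7 mm and 7.16 degrees, less where a joint would pass 70% of its speed; a pose out of reach is approached as far as the arm can. A call with a number of a shift or a turn outside -1 to 1 is refused whole. A call with a gripper value outside its range is refused whole. The fingers move at their own pace and stop on an object; "grip_force" is the grip in N (left out, the last holds). Time passes only in rows, so rows that repeat a pose let the fingers close. It gives the time, the measured TCP pose, the force, the opening and the grip force at its end, in the units of the state.
- get_obs(): the state, without advancing time (a new reading comes with each control period).
- viewer.grab_frame(name): name is "side" or "top"; returns a dict with "pixels" (400x640x3 uint8, red, green, blue), "fovy" (degrees; the focal length in pixels is half the picture's height over the tangent of half this angle, whatever the lens; pixels are square), "cx", "cy" (the principal point, pixels), "distortion" ([k1, k2, p1, p2, k3] as OpenCV has them; the pictures are not rectified), "world_to_cam" (4x4, takes a point from world to camera coordinates). Camera axes: x right, y up, looking along -z (the intrinsics and any distortion apply to the point x, -y, -z); pixel columns grow to the right and rows downward; lengths in m; the calibration is good to about 2 mm. A picture is of the moment at which its call begins. There is no depth.
- r.hand_in(): hands the job in; it is judged then, once.
Trained networks look in a picture, given as the dict that the camera call returned (one of the last four; its "shot" number tells which), for a name from the list of things; names that differ only in an ending like _2 or _b are one class to them, and where a whole thing is asked for, a point or a joint stands for the part that bears it (a point fixed in the world has none). Each returns a list of dicts, best first, with "score" (0 to 1); they miss things now and then, are a little off and sometimes report something else, mostly with a low value. They report only what shows in the picture. A call takes as long as a camera call.
- viewer.trace(picture, thing): "pixels" (400x640 bool, what is visible of it) and "rect" ([left, top, right, bottom] in pixels, round what is visible of it).
The state is a dict: "clock": time; "joints": joint angles; "qvel": joint speeds; "tau": joint torques, N m; "tcp_pos": TCP position; "orientation": TCP orientation; "contact_force": force on the tool from outside, world axes, zero at the start; "moment": the same for the moment, N m; "grip_width": finger opening in m; "gripper_force": force on a finger pad.
Only numpy, scipy, OpenCV 4.12 (cv2) and the standard library are available. Lean on these libraries where they do the work, as an engineer would, in place of code of your own. Each camera call takes 0.05 s, during which the arm holds its last target. There are 200 camera calls.

### The job

One of the three clips that hold job cards on the ticket rail has a tired spring. Find it by tugging each card gently upward, without lifting the rail off the bench or shifting it: a sound clip holds on, the tired one lets its card slip. Put that card in the empty spare clip, pressed fully home between the jaws but not rammed, leave the other two cards fully home in their clips, and do not disturb the things standing round the rail.

Things in the scene. Friction and masses are not known exactly. Their poses are not given: they have to be found in the camera images.
- rail: Heavy ticket rail, 279 mm long (y), 47 wide (x), 20 high, standing loose on rubber pads; origin: centre of its underside; x is the side away from the robot. Four like clips stand in its track 62 mm apart. With clips and cards it weighs about 0.8 kg: a pull over 4.5 N on an end clip, 6 N on a middle one, lifts it. A tall furnace stands left of it (y above -0.05, x above 0.44).
- rail_left (a point): Left end (+y) of the rail's underside, on the bench when its height is 0.
- rail_right (a point): Right end (-y) of the rail's underside, on the bench when its height is 0.
- clip_spare: The spring clip that is empty at the start, always a sound one: a fixed back jaw and a hinged, sprung front jaw of steel, 34 wide, 52 high, foot held with 1 mm of play under the rail's lips; it may stand at any of the four places. Origin: centre of its foot's underside; z up, x away from the robot.
- spare_seat (a point): Middle of the ledge inside the spare clip on which a card's lower edge rests, 12 mm above the clip's foot. A card enters straight down between two flared lips: they start 38 mm above this point, 12 mm apart there, and narrow to the closed jaws 25 mm above it. From there pushing takes 9 to 15 N all the way to the ledge; over about 30 N is ramming. A sound clip holds a card with 8.5 to 10.5 N, the tired one with about 2 N.
- card_1: Job card 1, one of three alike: a white plastic sheet 46 wide, 2 thick, with a grey grip bar along its top edge, 46 wide, 9 thick and 16 high; 74 high, 25 g. Origin: the middle of the bar, 66 mm above the card's lower edge. x is across the thickness, y along the width, z up. It stands fully down in a clip, flat side to the robot, its top 98 mm above the bench.
- card_2: Job card 2, one of three alike: a white plastic sheet 46 wide, 2 thick, with a grey grip bar along its top edge, 46 wide, 9 thick and 16 high; 74 high, 25 g. Origin: the middle of the bar, 66 mm above the card's lower edge. x is across the thickness, y along the width, z up. It stands fully down in a clip, flat side to the robot, its top 98 mm above the bench.
- card_3: Job card 3, one of three alike: a white plastic sheet 46 wide, 2 thick, with a grey grip bar along its top edge, 46 wide, 9 thick and 16 high; 74 high, 25 g. Origin: the middle of the bar, 66 mm above the card's lower edge. x is across the thickness, y along the width, z up. It stands fully down in a clip, flat side to the robot, its top 98 mm above the bench.
- powder_jar: Bystander: white powder jar, 37 across, 50 high, behind the rail; origin: centre of its underside.
- liquid_bottle: Bystander: small bottle, 29 across, 66 high, behind the rail; origin: centre of its underside.
- stone_model: Bystander: stone jaw model, 62x80x37, to the right of the rail; origin: centre of its underside.

How it is judged:
By the outcome, as a careful person would: the job done as asked, in the order asked, and still so for the second after the job is handed in, with the robot touching nothing.
It also fails if it takes over 64 s, if anything falls off the work surface, if the arm or the gripper's body presses on something with over 40 N, if the wrist force passes 120 N, or if a joint passes its speed limit or range.

## Working session

There is one attempt and no reset: what is moved stays moved. The work goes in short steps, Python scripts to look and compute and a tool call to move; the robot and the scene stay as the last step left them, time stands still between calls to the robot, and variables do not carry over. Pictures are saved under pics/ and viewed, at most 10 in all, crops included, and the job is handed in when it is done.

Besides the shell and the picture viewer there is one more tool, called after "Call:" as name(argument=value, ...) on one line, values as JSON. play_rows: Moves the arm, as the interface text tells. Shifts and turns lie within -1 to 1; 1 stands for 0.2 m of shift or pi/2 rad of turn. Its arguments: {"type":"object","properties":{"commands":{"type":"array","items":{"type":"array","items":{"type":"array","items":{"type":"number","minimum":-1,"maximum":1}}}},"grip_force":{"type":"number"}},"required":["commands"]}

```bash
mkdir -p pics; cat > h.py <<'E'
import numpy as np, cv2
from bench import get_obs, viewer, r
def cam(p):
    W=np.array(p["world_to_cam"]); f=200/np.tan(np.radians(p["fovy"])/2)
    K=np.array([[f,0,p["cx"]],[0,f,p["cy"]],[0,0,1.]]); return W,K,np.array(p["distortion"],float)
def proj(p,X):
    W,K,d=cam(p); X=np.atleast_2d(X); c=(W[:3,:3]@X.T).T+W[:3,3]; c=c*[1,-1,-1]
    return cv2.projectPoints(c,np.zeros(3),np.zeros(3),K,d)[0].reshape(-1,2)
def onplane(p,uv,axis,val):
    W,K,d=cam(p); n=cv2.undistortPoints(np.array([[uv]],float),K,d)[0,0]
    R=W[:3,:3]; o=-R.T@W[:3,3]; v=R.T@np.array([n[0],-n[1],-1]); return o+v*(val-o[axis])/v[axis]
def save(p,n): cv2.imwrite("pics/"+n,p["pixels"][:,:,::-1])
E
python3 - <<'E'
from h import *
o=get_obs();print({k:np.round(v,3) for k,v in o.items()})
for n in("side","top"):
    p=viewer.grab_frame(n); save(p,n+"0.png"); W,K,d=cam(p); print(n,-W[:3,:3].T@W[:3,3],-W[2,:3],d)
    for t in("rail","clip_spare","card_1","powder_jar","liquid_bottle","stone_model"):
        for q in viewer.trace(p,t)[:4]:
            ys,xs=np.nonzero(q["pixels"]); print(t,round(q["score"],2),q["rect"],xs.mean().round(1),ys.mean().round(1),
             onplane(p,(xs.mean(),ys.mean()),2,0.098 if t=="card_1" else 0.02).round(3))
E
```

```text
{'clock': np.float64(0.0), 'joints': array([ 1.234,  0.478,  0.022,  1.556, -0.011,  1.109, -0.083]), 'qvel': array([-0.001, -0.001,  0.   ,  0.   ,  0.002,  0.001, -0.002]), 'tau': array([-1.0000e-03, -5.9644e+01,  1.6070e+00, -2.8120e+01,  1.2000e-02,
        9.0000e-03, -0.0000e+00]), 'tcp_pos': array([ 0.153, -0.657,  0.23 ]), 'orientation': array([-3.119e+00, -3.590e-01,  1.000e-03]), 'contact_force': array([-0.388,  0.603,  0.294]), 'moment': array([ 0.001, -0.028,  0.014]), 'gripper_force': np.float64(0.0), 'grip_width': np.float64(0.085)}
side [0.12512975 0.41041073 0.55194471] [ 0.43944005 -0.72684951 -0.5278089 ] [-0.04267773  0.          0.          0.          0.        ]
rail 0.74 [307.4, 199.9, 397.0, 284.7] 348.4 250.0 [ 0.458 -0.222  0.02 ]
clip_spare 0.61 [335.0, 216.8, 362.6, 250.6] 348.7 234.3 [ 0.48  -0.266  0.02 ]
card_1 0.78 [355.6, 182.8, 371.0, 226.7] 363.5 202.9 [ 0.451 -0.264  0.098]
card_1 0.64 [325.4, 217.4, 342.6, 259.5] 329.4 233.8 [ 0.456 -0.153  0.098]
card_1 0.64 [375.5, 171.5, 389.7, 212.3] 378.4 188.5 [ 0.45  -0.323  0.098]
card_1 0.29 [303.1, 203.4
[... 283 characters left out ...]
  0.02 ]
top [ 0.33829273 -0.24931808  0.96132763] [ 0.21443812 -0.01738972 -0.97658276] [-0.10322847  0.          0.          0.          0.        ]
rail 0.84 [266.8, 213.9, 392.5, 249.0] 329.6 231.9 [ 0.473 -0.276  0.02 ]
clip_spare 0.67 [306.0, 224.9, 323.4, 242.3] 316.1 233.2 [ 0.473 -0.245  0.02 ]
card_1 0.64 [400.2, 208.0, 436.6, 241.7] 418.2 226.2 [ 0.458 -0.456  0.098]
card_1 0.42 [362.8, 223.1, 386.6, 231.9] 374.0 224.4 [ 0.47  -0.365  0.098]
powder_jar 0.79 [344.0, 176.6, 362.3, 196.6] 355.2 186.4 [ 0.572 -0.343  0.02 ]
liquid_bottle 0.56 [298.2, 181.7, 311.7, 193.8] 305.0 185.4 [ 0.584 -0.229  0.02 ]
stone_model 0.67 [399.5, 212.3, 439.0, 242.9] 418.5 226.3 [ 0.469 -0.475  0.02 ]
```

```bash
python3 - <<'E'
import cv2,numpy as np
a=cv2.imread("pics/side0.png")[150:300,270:430]; b=cv2.imread("pics/top0.png")[165:265,255:445]
a=cv2.resize(a,None,fx=2.3,fy=2.3,interpolation=2); b=cv2.resize(b,None,fx=4,fy=4,interpolation=2)
a=cv2.resize(cv2.imread("pics/side0.png")[160:290,270:430],None,fx=4,fy=4,interpolation=2)
c=np.zeros((600,800,3),np.uint8); c[:400-0,:760]=b
c=np.zeros((600,800,3),np.uint8); b=cv2.resize(b,(532,280)); a=cv2.resize(a,(392,319)); c[:280,:532]=b; c[281:,:392]=a
cv2.imwrite("pics/c0.png",c)
E
```

```text
(no output)
```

View pics/top0.png

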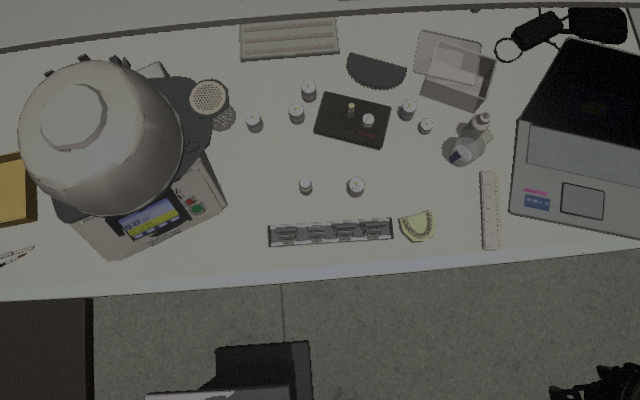

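View pics/c0.png

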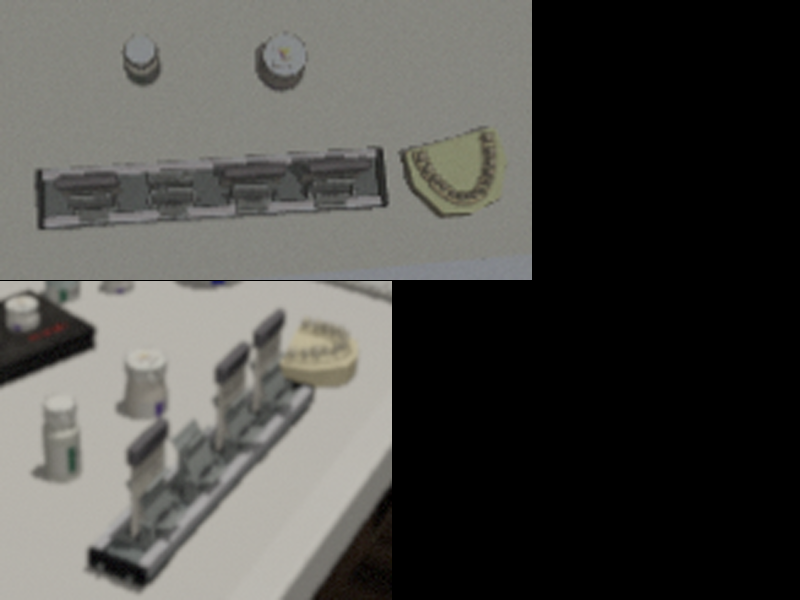

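The rail carries, from the left: card, empty spare (about (316,233) in top), card, card. I'll fit the rail's pose next.

```bash
python3 - <<'E'
from h import *
p=viewer.grab_frame("top"); m=viewer.trace(p,"rail")[0]["pixels"]
cs=max(cv2.findContours(m.astype(np.uint8),0,1)[0],key=len).reshape(-1,2)
P=np.array([onplane(p,c,2,0.02)[:2] for c in cs],np.float32)
q=cv2.minAreaRect(P*1000); print("rail top plane rect",q)
c=onplane(p,((269.6+391.4)/2,(236.1+228.2)/2),2,.02); a=onplane(p,(269.6,236.1),2,.02); b=onplane(p,(391.4,228.2),2,.02)
print(a,b,(a+b)/2,np.linalg.norm(a-b))
s=viewer.grab_frame("side")
for t in viewer.trace(s,"card_1")[:3]:
    l,tp,rr,bt=t["rect"]; print(t["rect"])
for X0 in(.465,.47,.475):
  for y in(-.18,-.302,-.364):
    box=np.array([[X0+i*.0045,y+j*.023,z] for i in(-1,1) for j in(-1,1) for z in(.082,.098)])
    u=proj(s,box); print(X0,y,u.min(0).round(1),u.max(0).round(1))
E
```

```text
rail top plane rect ((473.59320068359375, -278.0283203125), (193.06996154785156, 50.64022445678711), 88.74652862548828)
[ 0.47491363 -0.14163741  0.02      ] [ 0.4696939  -0.41389584  0.02      ] [ 0.47230377 -0.27776663  0.02      ] 0.27230846589311225
[323.3, 214.4, 341.8, 262.9]
[355.3, 181.9, 370.3, 227.2]
[375.4, 174.0, 388.3, 212.9]
0.465 -0.18 [323.2 216.6] [341.8 239.8]
0.465 -0.302 [357.7 185.4] [373.6 205.3]
0.465 -0.364 [372.6 171.8] [387.4 190.3]
0.47 -0.18 [320.5 215.8] [339.2 238.9]
0.47 -0.302 [355.2 184.8] [371.1 204.6]
0.47 -0.364 [370.3 171.2] [385.1 189.7]
0.475 -0.18 [317.9 215. ] [336.6 238. ]
0.475 -0.302 [352.8 184.2] [368.7 203.9]
0.475 -0.364 [367.9 170.7] [382.7 189.1]
```

Call:
play_rows(commands=[[[-1,0.15,-0.1,0,-0.08],[-1,0.3,-0.2,0,-0.16],[-1,0.45,-0.3,0,-0.24],[-1,0.6,-0.4,0,-0.32],[-1,0.75,-0.5,0,-0.4],[-1,0.9,-0.6,0,-0.48],[-1,0.97,-0.67,0,-0.56],[-1,0.97,-0.67,0,-0.64],[-1,0.97,-0.67,0,-0.72],[-1,0.97,-0.67,0,-0.8],[-1,0.97,-0.67,0,-0.842],[-1,0.97,-0.67,0,-0.842]]], grip_force=20)

```text
clock: 1.9
tcp_pos: [0.3116, -0.483, 0.2314]
orientation: [2.24, 2.202, 0.0]
contact_force: [0.6, -0.2, 0.6]
grip_width: 0.0853
gripper_force: 0.0
```

Call:
play_rows(commands=[[[0.2,0.16,0.14,0,0],[0.2,0.32,0.28,0,0],[0.2,0.48,0.42,0,0],[0.2,0.64,0.56,0.1,0],[0.2,0.8,0.7,0.2,0],[0.2,0.905,0.78,0.3,0],[0.2,0.905,0.78,0.405,0],[0.2,0.905,0.78,0.405,0],[0.2,0.905,0.78,0.405,0]]])

```text
clock: 2.65
tcp_pos: [0.4703, -0.3048, 0.1495]
orientation: [-2.242, -2.197, 0.002]
contact_force: [-0.8, -0.0, 0.2]
grip_width: 0.034
gripper_force: 0.0
```

```bash
python3 - <<'E'
from h import *
o=get_obs(); print(o["tcp_pos"],o["orientation"],o["grip_width"])
ims=[]
for n in("side","top"):
    p=viewer.grab_frame(n); im=p["pixels"][:,:,::-1].copy(); c=proj(p,o["tcp_pos"])[0]; print(n,c)
    S=5; x0,y0=(int(c[0])-60,int(c[1])-40) if n=="side" else (int(c[0])-75,int(c[1])-45)
    w,h=(140,110) if n=="side" else (150,90)
    print(x0,y0); ims.append(cv2.resize(im[y0:y0+h,x0:x0+w],None,fx=S,fy=S,interpolation=2))
    cv2.imwrite(f"pics/{n}1.png",ims[-1])
E
```

```text
[ 0.47028728 -0.30478829  0.14950012] [-2.24234573e+00 -2.19663174e+00  1.78105318e-03] 0.0340457407848975
side [364.64935168 164.89111243]
304 124
top [345.88473039 222.45170579]
270 177
```

View pics/side1.png

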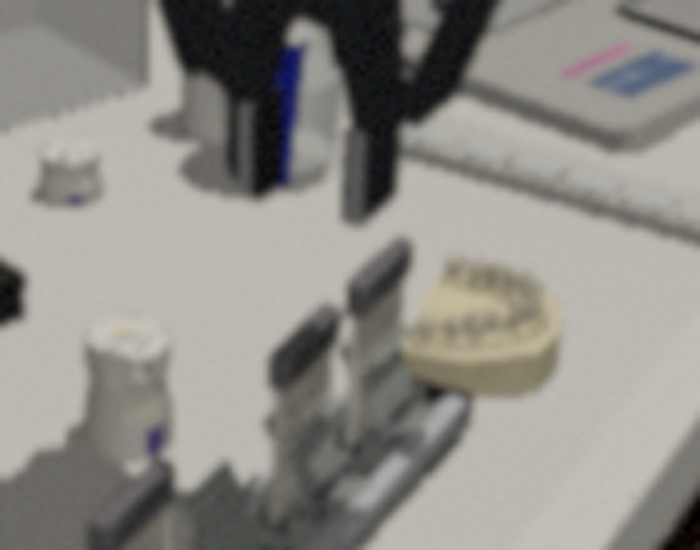

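View pics/top1.png

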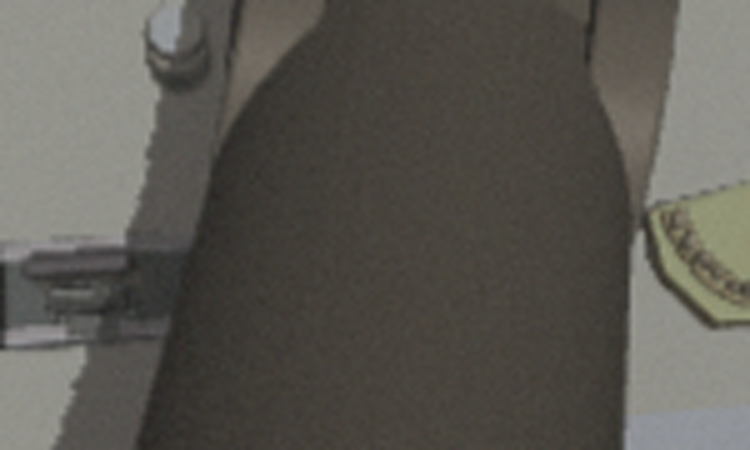

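```bash
python3 - <<'E'
from h import *
p=viewer.grab_frame("side"); t=viewer.grab_frame("top")
print("B side",onplane(p,(365,193.4),2,.09), "less bias",onplane(p,(363.6,194.3),2,.09))
print("C side",onplane(p,(304+379/5,124+277/5),2,.09))
print("top from c0 crop: A,B,C at bar top")
for u in((286.4,230),(345,225.7),(372.9,223.2)): print(onplane(t,u,2,.096))
E
```

```text
B side [ 0.46910317 -0.30733806  0.09      ] less bias [ 0.46988242 -0.30315586  0.09      ]
C side [ 0.46812448 -0.36929586  0.09      ]
top from c0 crop: A,B,C at bar top
[ 0.47361304 -0.18548821  0.096     ]
[ 0.47241369 -0.30599091  0.096     ]
[ 0.47270207 -0.36372812  0.096     ]
```

Call:
play_rows(commands=[[[0.2,0,0,0.1,0],[0.2,0,0,0.2,0],[0.2,0,0,0.3,0],[0.2,0,0,0.36,0],[0.2,0,0,0.38,0],[0.5,0,0,0.38,0],[0.62,0,0,0.38,0],[0.62,0,0,0.38,0]]])

```text
clock: 3.52
tcp_pos: [0.472, -0.3056, 0.0756]
orientation: [2.242, 2.198, 0.001]
contact_force: [-0.3, 0.1, -0.1]
grip_width: 0.0162
gripper_force: 0.0
```

```bash
python3 - <<'E'
from h import *
o=get_obs(); print(o["tcp_pos"],o["contact_force"],o["moment"],o["grip_width"])
p=viewer.grab_frame("side"); im=p["pixels"][:,:,::-1]
cv2.imwrite("pics/s2.png",cv2.resize(im[150:230,320:420],None,fx=7,fy=7,interpolation=2))
E
```

```text
[ 0.4719774  -0.3055662   0.07557816] [-0.27686916  0.06257868 -0.05513193] [-0.00312273 -0.02085397 -0.04645079] 0.01617814996546716
```

View pics/s2.png

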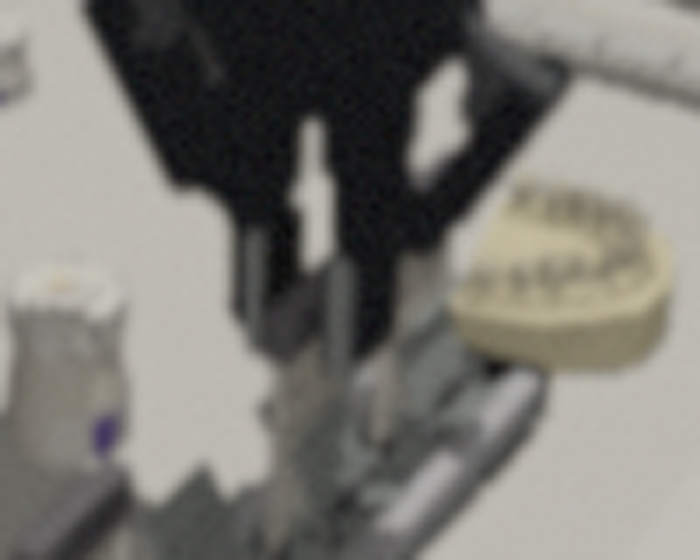

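The bar of card B sits between the fingers (around (300,310) in the crop), with no contact. I'll close gradually and watch the force.

Call:
play_rows(commands=[[[0.68,0,0,0,0],[0.72,0,0,0,0],[0.74,0,0,0,0],[0.74,0,0,0,0]]])

```text
clock: 3.9
tcp_pos: [0.4714, -0.3051, 0.0746]
orientation: [2.242, 2.199, 0.0]
contact_force: [0.3, 0.7, 0.3]
grip_width: 0.0112
gripper_force: 0.1
```

Call:
play_rows(commands=[[[0.76,0,0,0,0],[0.78,0,0,0,0],[0.8,0,0,0,0],[0.8,0,0,0,0]]])

```text
clock: 4.23
tcp_pos: [0.4711, -0.3049, 0.0742]
orientation: [-2.243, -2.2, 0.0]
contact_force: [0.7, -0.7, 0.1]
grip_width: 0.0085
gripper_force: 11.2
```

Call:
play_rows(commands=[[[1,0,0,0,0],[1,0,0,0,0],[1,0,0,-0.0025,0],[1,0,0,-0.0025,0],[1,0,0,-0.005,0],[1,0,0,-0.005,0]]])

```text
clock: 4.73
tcp_pos: [0.471, -0.3049, 0.0751]
orientation: [-2.243, -2.2, 0.0]
contact_force: [0.3, 0.6, -2.0]
grip_width: 0.0085
gripper_force: 21.9
```

Call:
play_rows(commands=[[[1,0,0,-0.0015,0],[1,0,0,-0.0015,0],[1,0,0,-0.0015,0]]])

```text
clock: 4.98
tcp_pos: [0.4709, -0.3049, 0.0753]
orientation: [-2.242, -2.199, 0.0]
contact_force: [2.1, -0.7, -5.8]
grip_width: 0.0084
gripper_force: 21.4
```

Call:
play_rows(commands=[[[1,0,0,0.0025,0],[1,0,0,0.005,0],[1,0,0,0.0065,0],[1,0,0,0.0065,0]]])

```text
clock: 5.32
tcp_pos: [0.4713, -0.3051, 0.0745]
orientation: [2.243, 2.2, 0.0]
contact_force: [0.5, -0.2, -1.8]
grip_width: 0.0084
gripper_force: 22.0
```

Call:
play_rows(commands=[[[1,0,0,0,0],[1,0,0,0,0],[1,0,0,0,0]]])

```text
clock: 5.57
tcp_pos: [0.4712, -0.305, 0.0744]
orientation: [2.243, 2.2, 0.0]
contact_force: [-0.3, -1.0, -0.7]
grip_width: 0.0086
gripper_force: 22.0
```

Call:
play_rows(commands=[[[0.7,0,0,0,0],[0.5,0,0,0,0],[0.4,0,0,0,0],[0.4,0,0,-0.1,0],[0.4,0,0,-0.2,0],[0.4,-0.1,0,-0.2,0],[0.4,-0.2,0,-0.2,0],[0.4,-0.31,0,-0.2,0],[0.4,-0.31,0,-0.2,0],[0.4,-0.31,0,-0.2,0]]])

```text
clock: 6.4
tcp_pos: [0.4694, -0.3683, 0.1142]
orientation: [2.246, 2.197, -0.0]
contact_force: [0.7, 0.3, -1.2]
grip_width: 0.0256
gripper_force: 0.0
```

Call:
play_rows(commands=[[[0.4,0,0,0.1,0],[0.4,0,0,0.17,0],[0.4,0,0,0.2,0],[0.4,0,0,0.2,0],[0.5,0,0,0.2,0],[0.62,0,0,0.2,0],[0.7,0,0,0.2,0],[0.74,0,0,0.2,0],[0.74,0,0,0.2,0]]])

```text
clock: 7.15
tcp_pos: [0.4703, -0.3672, 0.0749]
orientation: [2.242, 2.199, 0.0]
contact_force: [0.1, -0.0, -0.4]
grip_width: 0.0115
gripper_force: 0.1
```

Call:
play_rows(commands=[[[0.76,0,0,0,0],[0.78,0,0,0,0],[0.8,0,0,0,0],[0.8,0,0,0,0],[1,0,0,0,0],[1,0,0,0,0]]])

```text
clock: 7.65
tcp_pos: [0.4702, -0.3671, 0.0745]
orientation: [2.243, 2.199, 0.0]
contact_force: [0.7, 0.1, 0.8]
grip_width: 0.0085
gripper_force: 22.2
```

Call:
play_rows(commands=[[[1,0,0,-0.002,0],[1,0,0,-0.002,0],[1,0,0,-0.004,0],[1,0,0,-0.004,0],[1,0,0,-0.004,0]]])

```text
clock: 8.07
tcp_pos: [0.4697, -0.3669, 0.0749]
orientation: [-2.243, -2.199, 0.0]
contact_force: [-0.7, 0.1, -1.5]
grip_width: 0.0089
gripper_force: 21.9
```

Call:
play_rows(commands=[[[1,0,0,-0.001,0],[1,0,0,-0.001,0],[1,0,0,-0.001,0]]])

```text
clock: 8.32
tcp_pos: [0.4699, -0.367, 0.0753]
orientation: [-2.243, -2.2, 0.0]
contact_force: [-0.2, -0.7, -0.6]
grip_width: 0.0085
gripper_force: 21.9
```

Call:
play_rows(commands=[[[1,0,0,-0.0005,0],[1,0,0,-0.0005,0],[1,0,0,-0.0005,0]]])

```text
clock: 8.57
tcp_pos: [0.47, -0.3669, 0.0754]
orientation: [2.243, 2.2, 0.0]
contact_force: [0.6, 0.0, -1.5]
grip_width: 0.0086
gripper_force: 21.8
```

Call:
play_rows(commands=[[[1,0,0,-0.0005,0],[1,0,0,-0.0005,0],[1,0,0,-0.0005,0]]])

```text
clock: 8.82
tcp_pos: [0.47, -0.3669, 0.0755]
orientation: [2.243, 2.2, 0.0]
contact_force: [0.5, 0.5, -0.7]
grip_width: 0.0086
gripper_force: 21.8
```

Call:
play_rows(commands=[[[1,0,0,-0.0005,0],[1,0,0,-0.0005,0],[1,0,0,-0.0005,0]]])

```text
clock: 9.07
tcp_pos: [0.47, -0.367, 0.0756]
orientation: [2.243, 2.2, 0.0]
contact_force: [0.1, -0.8, -2.1]
grip_width: 0.0086
gripper_force: 21.8
```

Call:
play_rows(commands=[[[1,0,0,-0.0005,0],[1,0,0,-0.0005,0],[1,0,0,-0.0005,0]]])

```text
clock: 9.32
tcp_pos: [0.4699, -0.3669, 0.0757]
orientation: [-2.243, -2.2, 0.0]
contact_force: [0.3, -0.2, -0.9]
grip_width: 0.0084
gripper_force: 21.8
```

Call:
play_rows(commands=[[[1,0,0,0,0],[1,0,0,0,0]]])

```text
clock: 9.48
tcp_pos: [0.4699, -0.367, 0.0757]
orientation: [-2.243, -2.2, 0.0]
contact_force: [0.4, 0.3, -0.9]
grip_width: 0.0086
gripper_force: 21.8
```

Call:
play_rows(commands=[[[1,0,0,-0.0005,0],[1,0,0,-0.0005,0],[1,0,0,-0.001,0],[1,0,0,-0.001,0],[1,0,0,-0.001,0]]])

```text
clock: 9.9
tcp_pos: [0.4699, -0.3669, 0.0759]
orientation: [-2.243, -2.2, 0.0]
contact_force: [1.0, 0.2, -1.9]
grip_width: 0.0086
gripper_force: 21.8
```

Call:
play_rows(commands=[[[1,0,0,-0.0005,0],[1,0,0,-0.0005,0],[1,0,0,-0.0005,0]]])

```text
clock: 10.15
tcp_pos: [0.4699, -0.367, 0.076]
orientation: [2.243, 2.2, -0.0]
contact_force: [-0.5, 0.2, -1.5]
grip_width: 0.0082
gripper_force: 21.8
```

Call:
play_rows(commands=[[[1,0,0,-0.001,0],[1,0,0,-0.001,0],[1,0,0,-0.001,0]]])

```text
clock: 10.4
tcp_pos: [0.4699, -0.367, 0.0763]
orientation: [2.243, 2.2, -0.0]
contact_force: [-0.2, 0.0, -0.9]
grip_width: 0.0082
gripper_force: 21.8
```

Call:
play_rows(commands=[[[1,0,0,-0.001,0],[1,0,0,-0.001,0],[1,0,0,-0.001,0]]])

```text
clock: 10.65
tcp_pos: [0.4699, -0.367, 0.0764]
orientation: [2.243, 2.2, -0.0]
contact_force: [-0.4, -0.2, -1.4]
grip_width: 0.0084
gripper_force: 21.8
```

Call:
play_rows(commands=[[[1,0,0,-0.001,0],[1,0,0,-0.001,0],[1,0,0,-0.001,0]]])

```text
clock: 10.9
tcp_pos: [0.47, -0.367, 0.0766]
orientation: [2.243, 2.2, -0.0]
contact_force: [-0.3, 0.1, -2.0]
grip_width: 0.0085
gripper_force: 21.8
```

Card C slips at under 2 N and card B held. I'll tug card A as well for a complete check.

Call:
play_rows(commands=[[[0.7,0,0,0,0],[0.5,0,0,0,0],[0.4,0,0,0,0],[0.4,0,0,-0.1,0],[0.4,0,0,-0.2,0],[0.4,0.15,0,-0.2,0],[0.4,0.3,0,-0.2,0],[0.4,0.45,0,-0.2,0],[0.4,0.6,0,-0.2,0],[0.4,0.75,0,-0.2,0],[0.4,0.88,0,-0.2,0],[0.4,0.93,0,-0.2,0]]])

```text
clock: 11.9
tcp_pos: [0.4739, -0.1768, 0.117]
orientation: [-2.237, -2.205, -0.002]
contact_force: [-1.5, 0.5, -0.7]
grip_width: 0.0259
gripper_force: 0.0
```

Call:
play_rows(commands=[[[0.4,0,0,0,0],[0.4,0,0,0,0],[0.4,0,0,0,0]]])

```text
clock: 12.15
tcp_pos: [0.4735, -0.183, 0.1166]
orientation: [2.245, 2.197, -0.001]
contact_force: [-0.4, -0.5, 0.1]
grip_width: 0.026
gripper_force: 0.0
```

```bash
python3 - <<'E'
from h import *
o=get_obs(); print(o["tcp_pos"],o["contact_force"],o["grip_width"])
p=viewer.grab_frame("side"); im=p["pixels"][:,:,::-1]
cv2.imwrite("pics/s3.png",cv2.resize(im[165:275,295:405],None,fx=5.4,fy=5.4,interpolation=2))
E
```

```text
[ 0.47354679 -0.18296633  0.11663053] [-0.36331849 -0.52954181  0.05994253] 0.026011912648682748
```

View pics/s3.png

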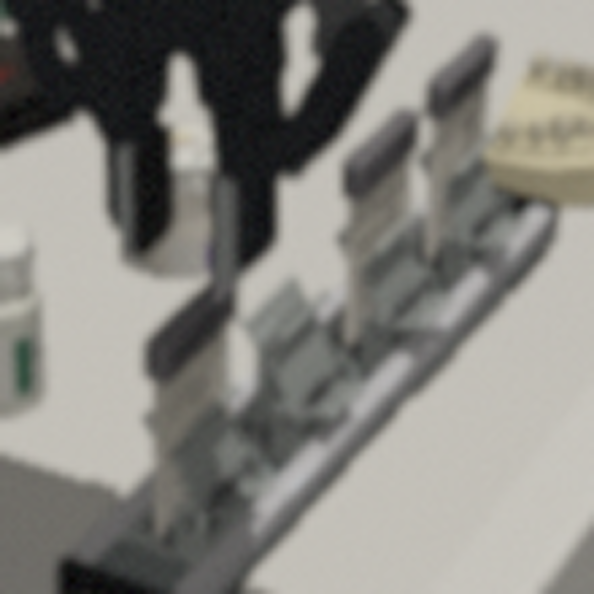

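Call:
play_rows(commands=[[[0.4,0,0,0.1,0],[0.4,0,0,0.17,0],[0.4,0,0,0.21,0],[0.4,0,0,0.21,0],[0.5,0,0,0.21,0],[0.62,0,0,0.21,0],[0.7,0,0,0.21,0],[0.74,0,0,0.21,0],[0.74,0,0,0.21,0]]])

```text
clock: 12.95
tcp_pos: [0.4739, -0.1811, 0.0751]
orientation: [2.242, 2.199, 0.001]
contact_force: [0.0, 0.2, -0.0]
grip_width: 0.0111
gripper_force: 0.0
```

Call:
play_rows(commands=[[[0.76,0,0,0,0],[0.78,0,0,0,0],[0.8,0,0,0,0],[0.8,0,0,0,0],[1,0,0,0,0],[1,0,0,0,0]]])

```text
clock: 13.45
tcp_pos: [0.4738, -0.181, 0.0748]
orientation: [2.243, 2.199, 0.0]
contact_force: [0.9, -0.2, 2.4]
grip_width: 0.0084
gripper_force: 22.1
```

Call:
play_rows(commands=[[[1,0,0,-0.002,0],[1,0,0,-0.002,0],[1,0,0,-0.004,0],[1,0,0,-0.004,0],[1,0,0,-0.004,0]]])

```text
clock: 13.87
tcp_pos: [0.4734, -0.181, 0.0753]
orientation: [-2.243, -2.2, 0.0]
contact_force: [-0.3, 0.7, -1.5]
grip_width: 0.0083
gripper_force: 21.8
```

Call:
play_rows(commands=[[[1,0,0,-0.001,0],[1,0,0,-0.001,0],[1,0,0,-0.001,0]]])

```text
clock: 14.12
tcp_pos: [0.4735, -0.181, 0.0756]
orientation: [-2.243, -2.2, 0.0]
contact_force: [-0.2, -0.1, -1.1]
grip_width: 0.0086
gripper_force: 21.8
```

Call:
play_rows(commands=[[[1,0,0,-0.0005,0],[1,0,0,-0.0005,0],[1,0,0,-0.0005,0]]])

```text
clock: 14.37
tcp_pos: [0.4735, -0.181, 0.0757]
orientation: [-2.243, -2.2, -0.0]
contact_force: [-0.7, 0.1, -1.4]
grip_width: 0.0086
gripper_force: 21.6
```

Call:
play_rows(commands=[[[1,0,0,-0.0005,0],[1,0,0,-0.0005,0],[1,0,0,-0.0005,0]]])

```text
clock: 14.62
tcp_pos: [0.4735, -0.181, 0.0757]
orientation: [-2.243, -2.2, -0.0]
contact_force: [0.3, 0.0, -3.8]
grip_width: 0.0084
gripper_force: 21.4
```

Call:
play_rows(commands=[[[1,0,0,-0.0005,0],[1,0,0,-0.0005,0],[1,0,0,-0.0005,0]]])

```text
clock: 14.87
tcp_pos: [0.4734, -0.181, 0.0758]
orientation: [-2.243, -2.2, 0.0]
contact_force: [0.9, -0.1, -4.6]
grip_width: 0.0081
gripper_force: 21.3
```

Card A holds too, so card C's clip is the tired one. I'll back off, release A and go back to C.

Call:
play_rows(commands=[[[1,0,0,0.0025,0],[1,0,0,0.005,0],[1,0,0,0.0065,0],[1,0,0,0.0065,0],[1,0,0,0.0065,0],[1,0,0,0.0065,0]]])

```text
clock: 15.37
tcp_pos: [0.4738, -0.181, 0.0748]
orientation: [2.243, 2.199, 0.0]
contact_force: [0.7, -0.0, -1.0]
grip_width: 0.0082
gripper_force: 21.9
```

Call:
play_rows(commands=[[[0.7,0,0,0,0],[0.5,0,0,0,0],[0.4,0,0,0,0],[0.4,0,0,-0.1,0],[0.4,0,0,-0.2,0],[0.4,-0.15,0,-0.2,0],[0.4,-0.3,0,-0.2,0],[0.4,-0.45,0,-0.2,0],[0.4,-0.6,0,-0.2,0],[0.4,-0.75,0,-0.2,0],[0.4,-0.88,0,-0.2,0],[0.4,-0.93,0,-0.2,0]]])

```text
clock: 16.37
tcp_pos: [0.4687, -0.3718, 0.1145]
orientation: [2.247, 2.193, -0.002]
contact_force: [0.0, -0.9, 0.7]
grip_width: 0.0261
gripper_force: 0.0
```

Call:
play_rows(commands=[[[0.4,0,0,0,0],[0.4,0,0,0,0],[0.4,0,0,0.1,0],[0.4,0,0,0.17,0],[0.4,0,0,0.2,0],[0.4,0,0,0.2,0],[0.5,0,0,0.2,0],[0.62,0,0,0.2,0],[0.7,0,0,0.2,0],[0.74,0,0,0.2,0],[0.74,0,0,0.2,0]]])

```text
clock: 17.28
tcp_pos: [0.4702, -0.3672, 0.0752]
orientation: [2.242, 2.199, 0.0]
contact_force: [-0.6, -0.2, -0.3]
grip_width: 0.0113
gripper_force: 0.0
```

Call:
play_rows(commands=[[[0.76,0,0,0,0],[0.78,0,0,0,0],[0.8,0,0,0,0],[0.8,0,0,0,0],[1,0,0,0,0],[1,0,0,0,0]]])

```text
clock: 17.78
tcp_pos: [0.4701, -0.3671, 0.0747]
orientation: [2.243, 2.2, 0.0]
contact_force: [0.3, -0.6, 1.6]
grip_width: 0.0089
gripper_force: 22.3
```

Call:
play_rows(commands=[[[1,0,0,-0.01,0],[1,0,0,-0.02,0],[1,0,0,-0.03,0],[1,0,0,-0.04,0],[1,0,0,-0.05,0],[1,0,0,-0.06,0],[1,0,0,-0.07,0],[1,0,0,-0.08,0],[1,0,0,-0.09,0],[1,0,0,-0.1,0],[1,0,0,-0.11,0],[1,0,0,-0.12,0]]], grip_force=30)

```text
clock: 18.78
tcp_pos: [0.4699, -0.3669, 0.0988]
orientation: [-2.243, -2.2, 0.0]
contact_force: [0.0, 0.2, -2.2]
grip_width: 0.0081
gripper_force: 31.7
```

Call:
play_rows(commands=[[[1,0,0,-0.02,0],[1,0,0,-0.05,0],[1,0,0,-0.1,0],[1,0,0,-0.17,0],[1,0,0,-0.25,0],[1,0,0,-0.33,0],[1,0,0,-0.38,0],[1,0,0,-0.38,0]]], grip_force=80)

```text
clock: 19.45
tcp_pos: [0.4715, -0.3679, 0.1778]
orientation: [2.239, 2.196, 0.001]
contact_force: [-0.1, -0.5, -0.3]
grip_width: 0.0073
gripper_force: 80.4
```

Call:
play_rows(commands=[[[1,0.08,0,0,0],[1,0.18,0,0,0],[1,0.28,0,0,0],[1,0.38,0,0,0],[1,0.48,0,0,0],[1,0.56,0,0,0],[1,0.6,0,0,0],[1,0.62,0,0,0],[1,0.62,0,0,0],[1,0.62,0,0,0],[1,0.62,0,0,0]]])

```text
clock: 20.37
tcp_pos: [0.4721, -0.2441, 0.1744]
orientation: [2.245, 2.198, -0.001]
contact_force: [-0.1, 0.3, -0.4]
grip_width: 0.0074
gripper_force: 80.4
```

```bash
python3 - <<'E'
from h import *
o=get_obs(); print(o["tcp_pos"],o["orientation"],o["contact_force"],o["grip_width"])
p=viewer.grab_frame("side"); im=p["pixels"][:,:,::-1]
cv2.imwrite("pics/s4.png",cv2.resize(im[150:270,295:415],None,fx=5,fy=5,interpolation=2))
E
```

```text
[ 0.47211548 -0.24409896  0.1744187 ] [ 2.24454425e+00  2.19798588e+00 -5.78637685e-04] [-0.06748569  0.29248408 -0.44857505] 0.007435634020864069
```

View pics/s4.png

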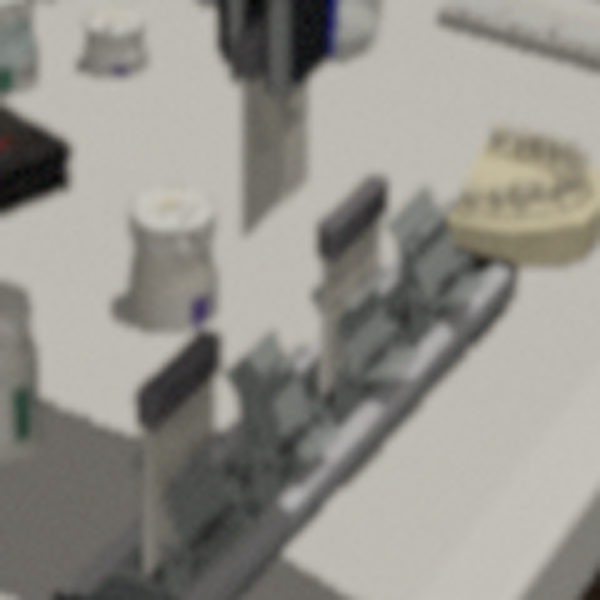

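Card C hangs straight in the grip, above the spare clip. I'll lower it.

Call:
play_rows(commands=[[[1,0,0,0.08,0],[1,0,0,0.17,0],[1,0,0,0.25,0],[1,0,0,0.29,0],[1,0,0,0.29,0],[1,0,0,0.32,0],[1,0,0,0.345,0],[1,0,0,0.345,0]]])

```text
clock: 21.08
tcp_pos: [0.4724, -0.2431, 0.1053]
orientation: [2.243, 2.2, 0.0]
contact_force: [0.4, -0.6, -0.3]
grip_width: 0.0074
gripper_force: 80.5
```

Call:
play_rows(commands=[[[1,0,0,0.01,0],[1,0,0,0.02,0],[1,0,0,0.03,0],[1,0,0,0.04,0],[1,0,0,0.05,0],[1,0,0,0.06,0]]])

```text
clock: 21.58
tcp_pos: [0.4738, -0.2437, 0.0955]
orientation: [2.241, 2.197, 0.001]
contact_force: [-2.8, 0.3, 14.2]
grip_width: 0.0075
gripper_force: 82.6
```

Call:
play_rows(commands=[[[1,0,0,0.01,0],[1,0,0,0.02,0],[1,0,0,0.03,0],[1,0,0,0.04,0],[1,0,0,0.05,0],[1,0,0,0.06,0],[1,0,0,0.065,0]]])

```text
clock: 22.17
tcp_pos: [0.4737, -0.2439, 0.0823]
orientation: [2.241, 2.197, 0.001]
contact_force: [-1.8, -0.1, 13.2]
grip_width: 0.0072
gripper_force: 82.4
```

Call:
play_rows(commands=[[[1,0,0,0.005,0],[1,0,0,0.01,0],[1,0,0,0.015,0],[1,0,0,0.02,0],[1,0,0,0.025,0]]])

```text
clock: 22.58
tcp_pos: [0.4737, -0.2439, 0.0774]
orientation: [2.241, 2.197, 0.001]
contact_force: [-2.6, -0.3, 13.6]
grip_width: 0.0071
gripper_force: 82.4
```

Call:
play_rows(commands=[[[1,0,0,0.0025,0],[1,0,0,0.005,0]]])

```text
clock: 22.75
tcp_pos: [0.4736, -0.2438, 0.0763]
orientation: [2.241, 2.197, 0.001]
contact_force: [-2.6, -0.5, 12.4]
grip_width: 0.0074
gripper_force: 82.3
```

Call:
play_rows(commands=[[[1,0,0,0.0025,0],[1,0,0,0.005,0]]])

```text
clock: 22.92
tcp_pos: [0.4736, -0.2438, 0.0753]
orientation: [2.241, 2.197, 0.001]
contact_force: [-0.5, -0.1, 11.9]
grip_width: 0.0072
gripper_force: 82.3
```

Call:
play_rows(commands=[[[1,0,0,0.0025,0],[1,0,0,0.0025,0]]])

```text
clock: 23.08
tcp_pos: [0.4735, -0.2438, 0.0747]
orientation: [2.241, 2.197, 0.001]
contact_force: [-1.1, 0.9, 11.5]
grip_width: 0.0072
gripper_force: 82.1
```

Call:
play_rows(commands=[[[1,0,0,0.0025,0],[1,0,0,0.0025,0]]])

```text
clock: 23.25
tcp_pos: [0.4736, -0.2438, 0.0741]
orientation: [2.241, 2.198, 0.001]
contact_force: [-0.9, 0.4, 11.0]
grip_width: 0.0072
gripper_force: 81.9
```

Call:
play_rows(commands=[[[1,0,0,0.002,0],[1,0,0,0.002,0]]])

```text
clock: 23.42
tcp_pos: [0.4736, -0.2438, 0.0739]
orientation: [2.241, 2.197, 0.0]
contact_force: [-1.3, 0.2, 11.3]
grip_width: 0.0078
gripper_force: 82.3
```

Call:
play_rows(commands=[[[1,0,0,0.002,0],[1,0,0,0.002,0]]])

```text
clock: 23.58
tcp_pos: [0.4737, -0.2438, 0.0738]
orientation: [2.241, 2.197, 0.0]
contact_force: [-2.4, 0.1, 15.1]
grip_width: 0.0075
gripper_force: 82.8
```

Call:
play_rows(commands=[[[1,0,0,0.002,0],[1,0,0,0.002,0]]])

```text
clock: 23.75
tcp_pos: [0.4737, -0.2439, 0.0738]
orientation: [2.241, 2.197, 0.0]
contact_force: [-3.5, 0.4, 18.5]
grip_width: 0.0078
gripper_force: 83.3
```

The TCP has stopped at 0.0738 and the force is rising, so the card is on the ledge. I'll unload and release.

Call:
play_rows(commands=[[[1,0,0,-0.003,0],[1,0,0,-0.005,0],[1,0,0,-0.005,0]]])

```text
clock: 24.0
tcp_pos: [0.4735, -0.2438, 0.0738]
orientation: [2.241, 2.198, 0.001]
contact_force: [-0.6, -0.5, 8.9]
grip_width: 0.007
gripper_force: 81.8
```

Call:
play_rows(commands=[[[1,0,0,-0.003,0],[1,0,0,-0.003,0],[1,0,0,-0.003,0]]])

```text
clock: 24.25
tcp_pos: [0.4733, -0.2436, 0.0739]
orientation: [2.241, 2.198, 0.001]
contact_force: [0.3, -1.1, 7.5]
grip_width: 0.0077
gripper_force: 81.5
```

Call:
play_rows(commands=[[[1,0,0,-0.003,0],[1,0,0,-0.003,0],[1,0,0,-0.003,0]]])

```text
clock: 24.5
tcp_pos: [0.4727, -0.2431, 0.0739]
orientation: [2.242, 2.199, 0.0]
contact_force: [-0.0, -0.9, 5.1]
grip_width: 0.0074
gripper_force: 81.2
```

Call:
play_rows(commands=[[[0.77,0,0,0,0],[0.7,0,0,0,0],[0.5,0,0,0,0],[0.4,0,0,0,0],[0.3,0,0,0,0],[0.3,0,0,-0.1,0],[0.3,0,0,-0.25,0],[0.3,0,0,-0.4,0],[0.3,0,0,-0.5,0],[0.3,0,0,-0.6,0],[0.3,0,0,-0.7,0],[0.3,0,0,-0.7,0]]], grip_force=20)

```text
clock: 25.5
tcp_pos: [0.4744, -0.2437, 0.2175]
orientation: [2.239, 2.195, 0.003]
contact_force: [0.3, -0.0, 0.5]
grip_width: 0.0298
gripper_force: 0.0
```

```bash
python3 - <<'E'
from h import *
o=get_obs(); print(o["tcp_pos"],o["contact_force"],o["grip_width"])
p=viewer.grab_frame("side"); im=p["pixels"][:,:,::-1]
cv2.imwrite("pics/s5.png",cv2.resize(im[160:280,290:410],None,fx=5,fy=5,interpolation=2))
for t in viewer.trace(p,"card_1")[:4]: print(t["score"],t["rect"])
for t in("powder_jar","liquid_bottle","stone_model"): print(t,[q["rect"] for q in viewer.trace(p,t)[:1]])
E
```

```text
[ 0.47441805 -0.24367622  0.2175099 ] [ 0.34821828 -0.04218726  0.50356213] 0.029796647819849982
0.93 [324.8, 216.3, 339.3, 266.6]
0.86 [343.2, 203.6, 359.6, 246.2]
0.79 [358.8, 185.0, 372.7, 227.7]
powder_jar [[320.3, 186.0, 341.2, 219.9]]
liquid_bottle [[286.3, 207.5, 303.8, 244.3]]
stone_model [[339.9, 218.1, 362.2, 249.2]]
```

View pics/s5.png

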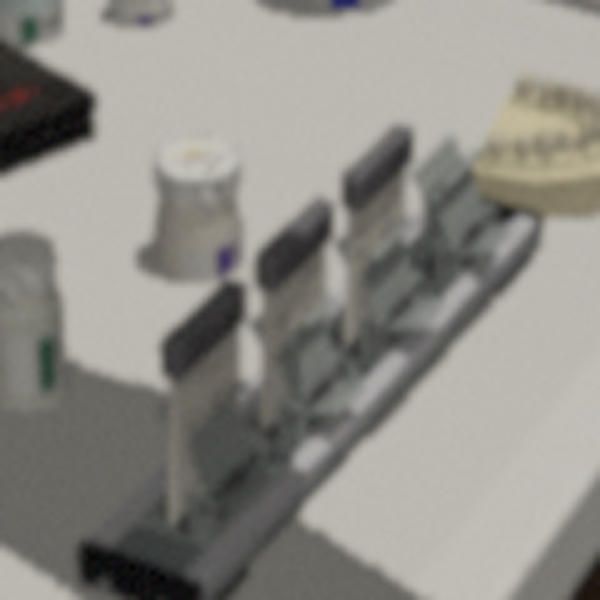

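The three cards stand in line at the same height: the bars are at about (203,330), (295,243) and (378,165) in the crop. The bystanders haven't moved and the gripper is clear.

```bash
python3 -c "
from h import *
print(r.hand_in())"
```

```text
the job is handed in; nothing more can be done
None
```

The rightmost card's clip was the tired one: its card slipped at about 2 N while the other two held. That card is now pressed home in the spare clip (about 18 N at the ledge), the other two cards look fully home, nothing round the rail appears disturbed, and the job was handed in at about 25.5 s.

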